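# Draw the dosing pump's plunger to the flap mark and hold it

### The job

Set the dose on the small oil pump: fold its hinged flap back until it stands straight up by itself, because its upper edge is the height mark. Then take the plunger by its knob and draw it straight up, without forcing it sideways, until the top of the knob is level with the flap's upper edge, the rod still in its bore. Finish holding it there by the knob (do not let go), touching nothing else of the pump, with the things round about left where they are.

Things in the scene. Friction and masses are not known exactly. Their poses are not given: they have to be found in the camera images.
- pump: Oil-dosing hand pump, screwed upright to the bench. Origin: on the bench top on the bore's axis; z up; x points from the bore to the hinged flap behind it (roughly away from the robot), y along the hinge. Base plate 190x112x10 mm (x -75 to +115). Aluminium block 56x56 mm round the bore, top at 80 mm. Brass port 24 mm out of its +y side, 30 mm up. Hinge bracket at x = 88 mm, 86 mm high.
- bore_mouth (a point): Centre of the bore's mouth in the top of the block, 80 mm above the bench. The bore is upright, round, 17.2 mm wide and 70 mm deep.
- plunger: Loose plunger, 0.17 to 0.35 kg, in the bore with 0.6 mm play all round: steel rod 16 mm thick, round black knob 30 mm across on top. Origin at the centre of the rod's foot; z along the rod; knob from 84 to 110 mm above the origin. When home, the foot is on the bore's floor (10 mm above the bench) and 14 mm of bare rod show between block and knob. Once drawn, it drops if let go.
- plunger_top (a point): Centre of the knob's flat top; 120 mm above the bench when the plunger is home.
- plunger_foot (a point): Centre of the rod's foot, 110 mm below the knob's top.
- flap (a joint): Angle of the flap (rad): 0 = straight up, positive = leaning over the pump towards the knob (so it starts), negative = leaning away behind; stops at 0.7 and -0.5. The stiff hinge (0.2 N m friction, about 2.5 N at the edge) keeps it where it is left. Grey sheet 90 mm wide, 3 mm thick; its free edge is a steel bar 10 mm thick, 96 mm long, parallel to the hinge, its axis 80 mm from the hinge.
- flap_hinge (a point): Middle of the hinge line: 88 mm from the bore axis along the pump's x axis, 80 mm above the bench. Axis along the pump's y.
- flap_edge (a point): Middle of the flap's free edge, on the outer face of the edge bar, 85 mm from the hinge line. With the flap upright it is 165 mm above the bench, 45 mm above the knob's top when the plunger is home.
- flux_tin: round flat tin, 65 mm across, 33 mm high, in front of the pump. A bystander; leave it alone.
- tape_measure: tape measure, 33x70x61 mm, beside the pump on its right. A bystander; leave it alone.
- flare_nut_1: brass flare nut, 21x18x26 mm, in front of the pump. A bystander; leave it alone.
- flare_nut_2: brass flare nut, 21x18x26 mm, in front of the pump. A bystander; leave it alone.
- tube_cutter: small tube cutter, 120x39x20 mm, beside the pump on its left. A bystander; leave it alone.
- copper_bend_1: copper return bend, 66x41x11 mm, behind the pump. A bystander; leave it alone.
Things that resemble listed ones, but are neither listed nor needed, are in the scene too. There is more than one size of the pump; the one meant has the size given above. Leave any turquoise look-alike of the plunger alone.

How it is judged (in metres and radians):
On the way, in this order (a step that is already met when the one before it is completed fails the run):
1. the flap stands upright by itself, the plunger still home (value of joint flap between -0.12 and 0.12 rad and z of plunger_top in the frame of pump below 0.125 m and contact force between each of the arm, the fingers and pump below 0.3 N), for 0.2 s.
2. the plunger, held by the fingers, is on its way up in the bore (z of plunger_top in the frame of pump above 0.13 m and contact force between the fingers and plunger above 1 N), for 0.05 s.
At the end, for the whole second after the job is handed in: Flap upright within 0.12 rad; knob top level with the upright flap's edge (165 mm up) within 7 mm; rod's foot still in the bore, plunger within 0.06 rad of upright, at rest, held by the fingers, pressing on the bore with under 40 N; the robot touches no other part of the pump (value of joint flap between -0.12 and 0.12 rad and z of plunger_top in the frame of pump between 0.158 and 0.172 m and z of plunger_foot in the frame of pump below 0.07 m and horizontal distance between plunger_foot and bore_mouth below 0.004 m and angle between plunger's own z axis and vertical below 0.06 rad and contact force between the fingers and plunger above 1 N and linear speed of plunger below 0.01 m/s and contact force between plunger and pump below 40 N and contact force between each of the arm, the fingers and pump below 0.3 N); the arm keeps its last pose, push and grip.
It fails at once if the plunger is pulled right out of its bore (z of plunger_foot in the frame of pump above 0.078 m).
It fails at once if the plunger is forced against its bore (over 90 N) (contact force between plunger and pump above 90 N).
It fails at once if a bystander is shoved out of its place (over 30 mm) (distance of any of flux_tin, tape_measure, flare_nut_1, flare_nut_2, tube_cutter, copper_bend_1 from where it was at the start of the episode above 0.03 m).
It also fails if it takes over 45 s, if anything falls off the work surface, if the arm or the gripper's body presses on something with over 40 N, if the wrist force passes 120 N, or if a joint passes its speed limit or range.

### The arm

A 6-joint arm with a two-finger parallel gripper is mounted at the origin on the work surface; the furniture and walls round the work are solid. World frame = base frame: x ahead of the robot, y to its left, z up, the work surface at z = 0. Lengths are in mm, angles in rad, forces in N, time in s.
With the tool pointing down it reaches from about 275 to 1000 mm from the base axis. Payload 8.4 kg.
Tool frame: the origin (TCP) lies midway between the tips of the shut fingers; the grasp point (between the pads) lies grip_depth behind it (grip_depth is the distance from the TCP to the grasp point, in mm); z points along the fingers, y is the line along which they close (so a half turn about z gives the same grasp; the last joint's range is limited). The gripper opens to 85 mm and grips with 20 to 120 N. Pads are 22 mm wide; open, the fingers measure 114 mm over their backs; the gripper's body (76 mm by 85 mm) begins 54 mm behind the grasp point. The pads swing forward as they close: fully open they stand 13 mm farther back than shut.
Start: joints at [1.263, 0.353, 1.633, -0, 1.155, -0.002], TCP at [188.159, 596.007, 231.281] pointing down, gripper open.
Joint ranges: [-2.63, 2.63], [-0.92, 2.1], [0.06, 2.66], [-1.3, 4.44], [0, 2.69], [-3.02, 3.02]. Speed limits (rad/s): [2.22, 2.22, 2.79, 3.14, 3.14, 3.14].

### API

Orientations are given as [roll, pitch, yaw] about the fixed x, y, z axes, in that order (R = Rz(yaw) Ry(pitch) Rx(roll)).
In Python, from rig import * gives the robot as it stands.
- The arm moves only by the shell command python3 -m creep 'ROWS' [FORCE]. ROWS is JSON, a list of rows, each an object of numbers: "x", "y", "z": the shift along the tool's x, y, z in mm; "rx", "ry", "rz": the turn, a rotation vector about the tool's x, y, z in rad; "hand": the finger opening in mm, from 0 to 85.4. A call has 1 to 20 rows; each row shifts and turns the commanded pose from where the row before left it, along the tool's axes as they then stand; what a row does not reach is not made up. A row lasts 1/8 s, in which the tool goes at most 62.5 mm and 10.7 degrees, less where a joint would pass 70% of its speed; a pose out of reach is approached as far as the arm can. A call with a gripper value outside its range is refused whole. The fingers move at their own pace and stop on an object; FORCE is the grip in N (left out, the last holds). Time passes only in rows, so rows that do not move let the fingers close. It gives the time, the measured TCP pose, the force, the opening and the grip force at its end, in the units of the state.
- sense(): the state, without advancing time (a new reading comes with each control period).
- grab_frame(name): name is "scene" or "top" or "wrist"; returns the picture (384x512x3 uint8, red, green, blue); there is no depth.
- get_calibration(name): a dict with "K" (3x3 intrinsics, pixels), "R" (3x3) and "t" (3): a world point X has camera coordinates R X + t. Camera axes: x right, y down, z forward; pixel columns grow to the right and rows downward; lengths in mm; the calibration is good to about 2 mm. A picture is of the moment at which its call begins: read the wrist's pose just before it. get_calibration takes no time and is no camera call; for the wrist camera it gives the pose at the moment of the call.
- sign_off(): hands the job in; it is judged then, once.
The state is a dict: "clock": time; "qpos": joint angles; "qvel": joint speeds; "joint_efforts": joint torques, N m; "eef_pos": TCP position; "tcp_rot": TCP orientation; "contact_force": force on the tool from outside, world axes, zero at the start; "wrist_torque": the same for the moment, N m; "opening": opening from 0.0 (shut) to 1.0 (fully open); "grasp_force": force on a finger pad.
Only numpy, scipy, OpenCV 4.12 (cv2) and the standard library are available. Lean on these libraries where they do the work, as an engineer would, in place of code of your own. Each camera call takes 0.05 s, during which the arm holds its last target. There are 200 camera calls.

## Working session

There is one attempt and no reset: what is moved stays moved. The work goes in short steps, Python scripts to look and compute and a shell command to move; the robot and the scene stay as the last step left them, time stands still between calls to the robot, and variables do not carry over. Pictures are saved under pics/ and viewed, at most 10 in all, crops included, and the job is handed in when it is done.

```bash
ls; mkdir -p pics; python3 - <<'E'
from rig import *
import cv2
s=sense();print({k:s[k] for k in('clock','eef_pos','tcp_rot','opening','contact_force')})
try: print(grip_depth)
except Exception as e: print(e)
for n in("scene","top"):
    im=grab_frame(n);cv2.imwrite(f'pics/{n}0.png',im[:,:,::-1]);c=get_calibration(n);print(n,c)
E
```

```text
pics
{'clock': 0.0, 'eef_pos': array([188.0066848 , 595.54063289, 230.55889619]), 'tcp_rot': array([-3.14017541e+00,  1.92109833e-05,  2.83582868e+00]), 'opening': 0.999042711671382, 'contact_force': array([ 0.11429528, -0.40209429, -0.85670021])}
18.700000000000003
scene {'K': array([[480.94208001,   0.        , 252.42421866],
       [  0.        , 480.94208001, 189.05267997],
       [  0.        ,   0.        ,   1.        ]]), 'R': array([[ 0.61609255, -0.78753967, -0.0145341 ],
       [-0.49962861, -0.37646175, -0.78015883],
       [ 0.6089345 ,  0.48791169, -0.62541263]]), 't': array([-416.18410459,  330.53947276, 1007.41241989])}
top {'K': array([[375.25542185,   0.        , 258.73938905],
       [  0.        , 375.25542185, 192.54201515],
       [  0.        ,   0.        ,   1.        ]]), 'R': array([[-0.01607705, -0.9998486 ,  0.00665682],
       [-0.97709273,  0.01429747, -0.2123332 ],
       [ 0.21220587, -0.00991803, -0.97717465]]), 't': array([-119.9776038 ,  579.2183153 ,  896.93512912])}
```

View pics/scene0.png

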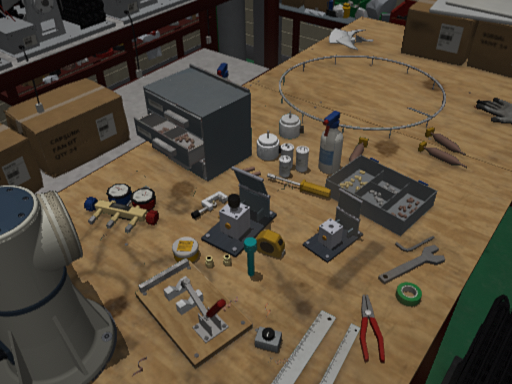

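View pics/top0.png

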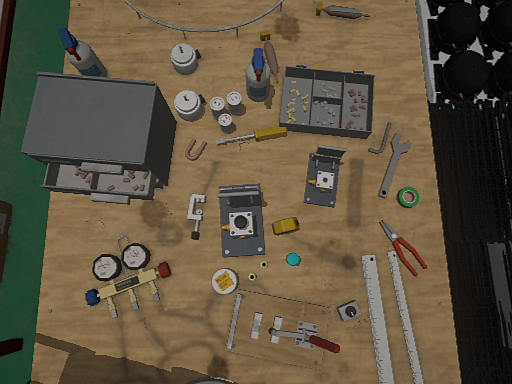

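The pump meant is the larger one, with its knob at about (240,223) in top and (234,201) in scene. The flap leans towards the knob. The turquoise decoy is at top (293,259). I'll zoom in next.

```bash
python3 - <<'E'
import cv2,numpy as np
a=cv2.imread('pics/top0.png')[165:275,175:315];b=cv2.imread('pics/scene0.png')[155:275,185:305]
a=cv2.resize(a,(700,550),interpolation=cv2.INTER_CUBIC)
b=cv2.resize(b,(600,600),interpolation=cv2.INTER_CUBIC)
cv2.imwrite('pics/ca.png',a);cv2.imwrite('pics/cb.png',b)
E
```

```text
(no output)
```

View pics/ca.png

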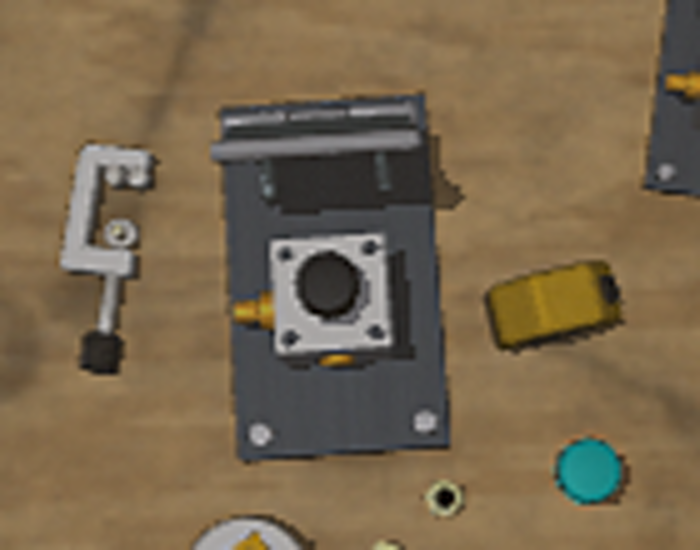

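View pics/cb.png

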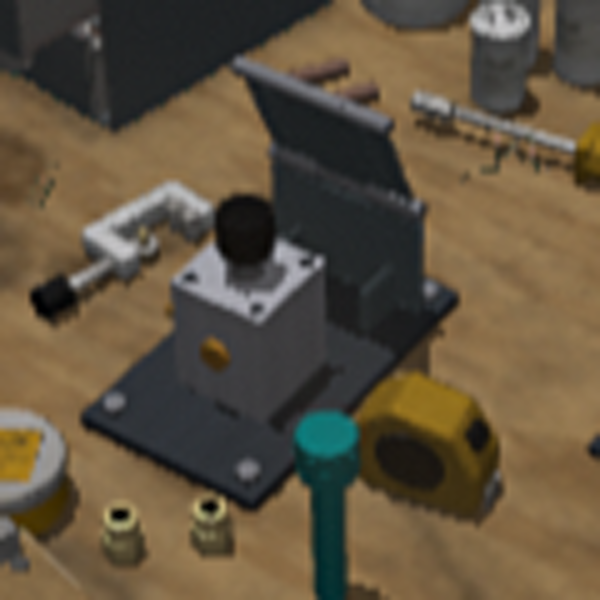

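Both crops show the pump clearly. In the top crop the block corners are (270,240), (386,233), (277,355) and (391,345), the knob is at (328,284), and the edge bar runs from (213,152) to (420,140). I'll fit the pose from both views.

```bash
cat > h.py <<'E'
import numpy as np,json
from scipy.optimize import least_squares
from rig import *
def proj(c,P):
    q=np.asarray(P)@c['R'].T+c['t'];u=q@c['K'].T;return u[:,:2]/u[:,2:]
def T(p,P):
    c,s=np.cos(p[2]),np.sin(p[2]);P=np.asarray(P,float)
    return np.c_[p[0]+c*P[:,0]-s*P[:,1],p[1]+s*P[:,0]+c*P[:,1],P[:,2]]
E
python3 - <<'E'
from h import *
ct,cs=get_calibration('top'),get_calibration('scene')
def pts(f,y): return [88-80*np.sin(f),y,80+80*np.cos(f)]
base={'fl':[-75,56,10],'fr':[-75,-56,10],'bl':[28,28,80],'br':[28,-28,80],'ql':[-28,28,80],'qr':[-28,-28,80],'k':[0,0,120],'rr':[115,-56,10]}
top={'fl':(238,458),'fr':(448,443),'bl':(270,240),'br':(386,233),'ql':(277,352),'qr':(391,345),'k':(328,284)}
sc={'fl':(83,416),'fr':(250,500),'br':(325,262),'ql':(174,288),'qr':(262,320),'rr':(458,297)}
te=[(213,152),(420,140)];se=[(237,65),(390,125)]
def res(p):
    r=[]
    for c,d,e,o in((ct,top,te,(175,165)),(cs,sc,se,(185,155))):
        P=[base[k] for k in d]+[pts(p[3],48),pts(p[3],-48)]
        z=np.array(list(d.values())+e)/5+np.array(o)-.4
        r.append(proj(c,T(p,P))-z)
    return np.vstack(r).ravel()
s=least_squares(res,[450,50,0,.4],loss='soft_l1');print(s.x);print(s.fun if 0 else np.round(res(s.x).reshape(-1,2),1))
for n,P in(('top',[0,0,120]),('edge',pts(s.x[3],0)),('hinge',[88,0,80])):print(n,T(s.x,[P]))
E
```

```text
[497.20976756 -82.85053089 -12.51408942 -56.17286429]
[[-0.3  0.5]
 [ 0.6  0.5]
 [ 0.1  0. ]
 [-0.5 -0.1]
 [-0.1  0.2]
 [-0.1  0. ]
 [-0.2 -0.6]
 [-0.2 -0.1]
 [ 0.  -0.4]
 [-0.6 -0.4]
 [ 0.9  0.7]
 [ 0.2  0.2]
 [-0.5 -1.1]
 [-0.3  0.9]
 [ 0.8 -0.9]
 [-0.1  0.2]
 [ 0.4  1. ]]
top [[497.20976756 -82.85053089 120.        ]]
edge [[555.76804296 -79.78624167 154.41704248]]
hinge [[585.08952871 -78.25188103  80.        ]]
```

The fit is good: pump at (497,-83), yaw 0.052, flap at +0.376. First I turn the tool so its x axis is -pump x and its y axis is pump y, with the fingers shut. Then I travel above the gap between knob and flap.

```bash
python3 -m creep '[{"rz":-0.12,"hand":0},{"rz":-0.12},{"rz":-0.118},{"x":-20,"y":-46},{"x":-20,"y":-46},{"x":-20,"y":-46},{"x":-20,"y":-46},{"x":-20,"y":-46},{"x":-20,"y":-46},{"x":-20,"y":-46},{"x":-20,"y":-46},{"x":-20,"y":-46},{"x":-20,"y":-46},{"x":-20,"y":-46},{"x":-20,"y":-46},{"x":-20,"y":-46},{"x":-20,"y":-46},{"x":-15,"y":-46},{}]' 40
cat > loc.py <<'E'
from h import *
P=np.array([497.2,-82.85,.0523])
s=sense();d=s['eef_pos'][:2]-P[:2];c,n=np.cos(P[2]),np.sin(P[2])
print('clock',s['clock'],'TCP in pump',np.round([c*d[0]+n*d[1],-n*d[0]+c*d[1],s['eef_pos'][2]],1),'rot',np.round(s['tcp_rot'],4),'F',np.round(s['contact_force'],1),'op',round(s['opening'],3),'g',s['grasp_force'],'q',np.round(s['qpos'],2))
E
python3 loc.py
```

```text
clock 0.1 TCP in pump [-273.3  693.7  230.6] rot [-3.1404 -0.      2.8358] F [-0.3 -0.2 -0.1] op 1.001 g 0.0 q [ 1.26  0.35  1.63  0.    1.16 -0.  ]schema error: expected keys x, y, z, rx, ry, rz, hand
```

```bash
python3 -m creep '[{"x":0,"y":0,"z":0,"rx":0,"ry":0,"rz":-0.12,"hand":0},{"x":0,"y":0,"z":0,"rx":0,"ry":0,"rz":-0.12,"hand":0},{"x":0,"y":0,"z":0,"rx":0,"ry":0,"rz":-0.118,"hand":0}]' 40; python3 loc.py
```

```text
clock: 0.48
eef_pos: [188.1, 595.7, 230.8]
tcp_rot: [-3.141, -0.0, -3.086]
contact_force: [0.1, -0.1, 0.1]
opening: 0.376
grasp_force: 0.0
clock 0.475 TCP in pump [-273.2  693.8  230.8] rot [-3.1408e+00 -3.0000e-04 -3.0855e+00] F [ 0.1 -0.1  0.1] op 0.376 g 0.0 q [ 1.26  0.35  1.63 -0.    1.16 -0.36]
```

```bash
python3 -m creep '[{"x":-20,"y":-46,"z":0,"rx":0,"ry":0,"rz":0,"hand":0},{"x":-20,"y":-46,"z":0,"rx":0,"ry":0,"rz":0,"hand":0},{"x":-20,"y":-46,"z":0,"rx":0,"ry":0,"rz":0,"hand":0},{"x":-20,"y":-46,"z":0,"rx":0,"ry":0,"rz":0,"hand":0},{"x":-20,"y":-46,"z":0,"rx":0,"ry":0,"rz":0,"hand":0},{"x":-20,"y":-46,"z":0,"rx":0,"ry":0,"rz":0,"hand":0},{"x":-20,"y":-46,"z":0,"rx":0,"ry":0,"rz":0,"hand":0},{"x":-20,"y":-46,"z":0,"rx":0,"ry":0,"rz":0,"hand":0},{"x":-20,"y":-46,"z":0,"rx":0,"ry":0,"rz":0,"hand":0},{"x":-20,"y":-46,"z":0,"rx":0,"ry":0,"rz":0,"hand":0},{"x":-20,"y":-46,"z":0,"rx":0,"ry":0,"rz":0,"hand":0},{"x":-20,"y":-46,"z":0,"rx":0,"ry":0,"rz":0,"hand":0},{"x":-20,"y":-46,"z":0,"rx":0,"ry":0,"rz":0,"hand":0},{"x":-20,"y":-46,"z":0,"rx":0,"ry":0,"rz":0,"hand":0},{"x":-15,"y":-48,"z":0,"rx":0,"ry":0,"rz":0,"hand":0},{"x":0,"y":0,"z":0,"rx":0,"ry":0,"rz":0,"hand":0},{"x":0,"y":0,"z":0,"rx":0,"ry":0,"rz":0,"hand":0}]'; python3 loc.py; python3 - <<'E'
from h import *
import cv2
c=get_calibration('wrist');print(c)
cv2.imwrite('pics/w1.png',grab_frame('wrist')[:,:,::-1])
E
```

```text
clock: 2.6
eef_pos: [518.2, -79.4, 230.8]
tcp_rot: [3.141, -0.001, -3.09]
contact_force: [-0.1, 0.5, 0.4]
opening: -0.0
grasp_force: 0.0
clock 2.6 TCP in pump [ 21.2   2.4 230.8] rot [ 3.1409e+00 -1.2000e-03 -3.0902e+00] F [-0.1  0.5  0.4] op -0.0 g 0.0 q [-0.16  0.2   1.85  0.    1.1  -1.78]
{'K': array([[315.68813817,   0.        , 257.09917679],
       [  0.        , 315.68813817, 193.28789067],
       [  0.        ,   0.        ,   1.        ]]), 'R': array([[-5.11389903e-02,  9.98691544e-01,  6.21821082e-05],
       [ 9.46371336e-01,  4.84399934e-02,  3.19428963e-01],
       [ 3.19007992e-01,  1.63941220e-02, -9.47610223e-01]]), 't': array([ 105.86386626, -526.93378834,  215.7939494 ])}
```

View pics/w1.png

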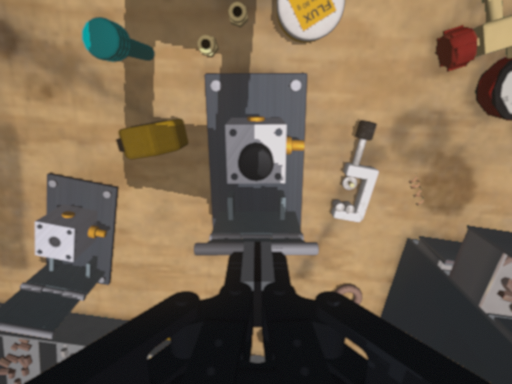

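The wrist view shows the knob at about (257,161) and the edge bar from (195,248) to (318,248), as expected. Quick check against the model, then I descend.

```bash
python3 - <<'E'
from h import *
c=get_calibration('wrist');p=[497.2,-82.85,.0523];f=.376
print(proj(c,T(p,[[0,0,120],[88-80*np.sin(f),48,80+80*np.cos(f)],[88-80*np.sin(f),-48,80+80*np.cos(f)],[-28,28,80],[-28,-28,80]])))
E
python3 -m creep '[{"x":0,"y":-2,"z":22,"rx":0,"ry":0,"rz":0,"hand":0},{"x":0,"y":0,"z":22,"rx":0,"ry":0,"rz":0,"hand":0},{"x":0,"y":0,"z":22,"rx":0,"ry":0,"rz":0,"hand":0},{"x":0,"y":0,"z":22,"rx":0,"ry":0,"rz":0,"hand":0},{"x":0,"y":0,"z":0,"rx":0,"ry":0,"rz":0,"hand":0}]'; python3 loc.py
```

```text
[[253.75582843 166.35024559]
 [315.27947745 250.36871543]
 [191.87318512 250.38130153]
 [284.7381827  126.01326468]
 [223.43908965 126.02092539]]
clock: 3.28
eef_pos: [517.5, -80.3, 142.1]
tcp_rot: [3.141, -0.003, -3.088]
contact_force: [0.2, 0.4, 0.2]
opening: -0.002
grasp_force: 0.0
clock 3.275 TCP in pump [ 20.4   1.5 142.1] rot [ 3.1408 -0.0032 -3.0878] F [0.2 0.4 0.2] op -0.002 g 0.0 q [-0.16  0.31  1.93  0.    0.91 -1.78]
```

```bash
python3 -m creep '[{"x":-8,"y":0,"z":0,"rx":0,"ry":0,"rz":0,"hand":0},{"x":-8,"y":0,"z":0,"rx":0,"ry":0,"rz":0,"hand":0},{"x":-8,"y":0,"z":0,"rx":0,"ry":0,"rz":0,"hand":0},{"x":-8,"y":0,"z":0,"rx":0,"ry":0,"rz":0,"hand":0},{"x":-8,"y":0,"z":0,"rx":0,"ry":0,"rz":0,"hand":0},{"x":-4,"y":0,"z":0,"rx":0,"ry":0,"rz":0,"hand":0},{"x":0,"y":0,"z":0,"rx":0,"ry":0,"rz":0,"hand":0}]'; python3 loc.py; python3 - <<'E'
from h import *
import cv2
for n in('scene','wrist'):cv2.imwrite(f'pics/{n}2.png',grab_frame(n)[:,:,::-1])
a=cv2.resize(cv2.imread('pics/scene2.png')[145:265,185:305],(500,500),interpolation=cv2.INTER_CUBIC)
cv2.imwrite('pics/c2.png',a)
E
```

```text
clock: 4.15
eef_pos: [563.6, -79.4, 143.2]
tcp_rot: [-3.142, 0.001, -3.089]
contact_force: [0.2, 0.4, 0.3]
opening: -0.002
grasp_force: 0.0
clock 4.15 TCP in pump [ 66.5  -0.  143.2] rot [-3.1415e+00  1.0000e-03 -3.0894e+00] F [0.2 0.4 0.3] op -0.002 g 0.0 q [-0.14  0.37  1.83  0.    0.94 -1.77]
```

View pics/c2.png

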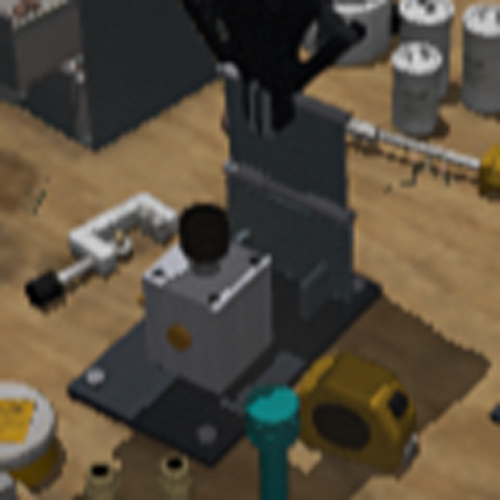

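The flap looks near upright now, with bar ends at crop (224,68) and (351,122). I'll estimate the angle from those.

```bash
python3 - <<'E'
from h import *
c=get_calibration('scene');p=[497.2,-82.85,.0523]
z=np.array([(224,68),(351,122)])/(500/120)+[185,145]-.4
print(z)
for f in(.2,.15,.1,.05,0,-.05,-.1,-.15):
    print(f,np.round(proj(c,T(p,[[88-80*np.sin(f),y,80+80*np.cos(f)] for y in(48,-48)])),1).ravel())
E
```

```text
[[238.36 160.92]
 [268.84 173.88]]
0.2 [235.  164.  266.  176.6]
0.15 [235.9 163.1 266.9 175.6]
0.1 [236.8 162.2 267.8 174.6]
0.05 [237.7 161.3 268.7 173.8]
0 [238.7 160.5 269.6 172.9]
-0.05 [239.6 159.8 270.4 172.2]
-0.1 [240.5 159.2 271.3 171.5]
-0.15 [241.4 158.6 272.2 170.9]
```

Estimate is about 0.03–0.07. I push 2 mm more, then back off, rise and open.

```bash
python3 -m creep '[{"x":-2.5,"y":0,"z":0,"rx":0,"ry":0,"rz":0,"hand":0},{"x":0,"y":0,"z":0,"rx":0,"ry":0,"rz":0,"hand":0},{"x":10,"y":0,"z":0,"rx":0,"ry":0,"rz":0,"hand":0},{"x":20,"y":0,"z":-5,"rx":0,"ry":0,"rz":0,"hand":0},{"x":20,"y":0,"z":-25,"rx":0,"ry":0,"rz":0,"hand":0},{"x":19,"y":0,"z":-40,"rx":0,"ry":0,"rz":0,"hand":65},{"x":0,"y":0,"z":0,"rx":0,"ry":0,"rz":0,"hand":65},{"x":0,"y":0,"z":0,"rx":0,"ry":0,"rz":0,"hand":65},{"x":0,"y":0,"z":0,"rx":0,"ry":0,"rz":0,"hand":65}]'; python3 loc.py; python3 - <<'E'
from h import *
import cv2
np.set_printoptions(suppress=True)
P=[]
for n,b in(('wrist',(100,380,130,390)),('scene',(145,265,185,305)),('top',(165,265,205,285))):
    c=get_calibration(n);im=grab_frame(n)[:,:,::-1];cv2.imwrite(f'pics/{n}3.png',im)
    np.savez(f'cal_{n}3.npz',**c)
    P.append(cv2.resize(im[b[0]:b[1],b[2]:b[3]],(380,380) if n!='top' else (380,475),interpolation=cv2.INTER_CUBIC))
w=cv2.imread('pics/wrist3.png');w=w[0:384,100:420]
r=np.zeros((600,800,3),np.uint8);r[:384,:320]=w;r[:475,410:790]=P[2]
cv2.imwrite('pics/c3.png',r)
E
```

```text
clock: 5.38
eef_pos: [496.2, -82.7, 212.3]
tcp_rot: [3.141, -0.001, -3.089]
contact_force: [0.4, 0.1, -0.3]
opening: 0.759
grasp_force: 0.0
clock 5.375 TCP in pump [-1.000e+00  2.000e-01  2.123e+02] rot [ 3.1413e+00 -1.4000e-03 -3.0894e+00] F [ 0.4  0.1 -0.3] op 0.759 g 0.0 q [-0.17  0.18  1.91  0.    1.05 -1.79]
```

View pics/c3.png

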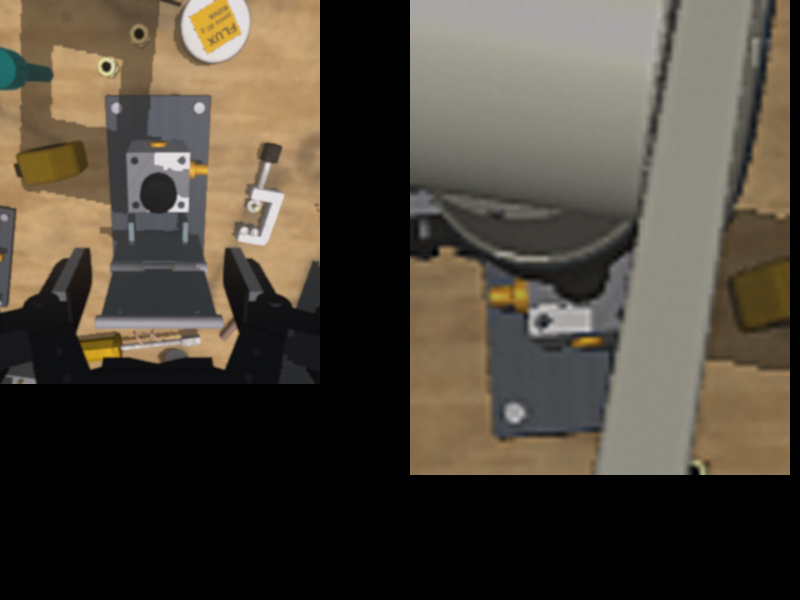

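The wrist view shows the flap well past the block: bar ends at (95,321) and (222,321), block top from (127,153) to (190,213), knob top at about (158,194). The fit is repeated with these.

```bash
python3 - <<'E'
from h import *
c=dict(np.load('cal_wrist3.npz'))
M=[[-75,56,10],[-75,-56,10],[-28,28,80],[-28,-28,80],[28,28,80],[28,-28,80],[0,0,120]]
Z=np.array([(211,96),(105,96),(190,153),(127,153),(190,213),(127,213),(158,194),(222,321),(95,321)])+[100,0]
def e(f): return [[88-80*np.sin(f),y,80+80*np.cos(f)] for y in(48,-48)]
r=lambda p:(proj(c,T(p,M+e(p[3])))-Z).ravel()
s=least_squares(r,[497,-83,.05,0],loss='soft_l1',x_scale=[1,1,.01,.01]);print(s.x);print(np.round(r(s.x).reshape(-1,2),1))
for f in(-.1,0,.1):print(f,proj(c,T([497.2,-82.85,.0523],e(f))))
E
```

```text
[ 4.96383146e+02 -8.17743908e+01  5.23079969e-02  5.61596151e-02]
[[ 0.8 -0.6]
 [-0.7 -0.6]
 [ 0.1  0.4]
 [-0.6  0.4]
 [-1.9 -0.5]
 [ 1.3 -0.5]
 [ 0.4  4.6]
 [ 0.3  0. ]
 [-0.3  0. ]]
-0.1 [[319.6294838  334.90336578]
 [194.37409415 334.90378022]]
0 [[320.39324092 326.81021023]
 [193.60324824 326.81155762]]
0.1 [[320.97124838 317.77560358]
 [193.01911049 317.7780086 ]]
```

Flap ≈ 0.03–0.06, which is within tolerance. Now I descend over the knob.

```bash
python3 -m creep '[{"x":-0.5,"y":0.3,"z":30,"rx":0,"ry":0,"rz":0,"hand":65},{"x":0,"y":0,"z":30,"rx":0,"ry":0,"rz":0,"hand":65},{"x":0,"y":0,"z":30,"rx":0,"ry":0,"rz":0,"hand":65},{"x":0,"y":0,"z":20,"rx":0,"ry":0,"rz":0,"hand":65},{"x":0,"y":0,"z":16,"rx":0,"ry":0,"rz":0,"hand":65},{"x":0,"y":0,"z":0,"rx":0,"ry":0,"rz":0,"hand":65}]'; python3 loc.py; python3 - <<'E'
from h import *
import cv2
c=get_calibration('wrist');np.savez('cal_w4.npz',**c);cv2.imwrite('pics/w4.png',grab_frame('wrist')[:,:,::-1])
E
```

```text
clock: 6.28
eef_pos: [496.2, -82.3, 86.1]
tcp_rot: [3.141, -0.002, -3.089]
contact_force: [-0.2, -0.0, 0.6]
opening: 0.76
grasp_force: 0.0
clock 6.275 TCP in pump [-0.9  0.6 86.1] rot [ 3.1411e+00 -2.4000e-03 -3.0893e+00] F [-0.2 -0.   0.6] op 0.76 g 0.0 q [-0.17  0.36  2.01 -0.    0.77 -1.79]
```

View pics/w4.png

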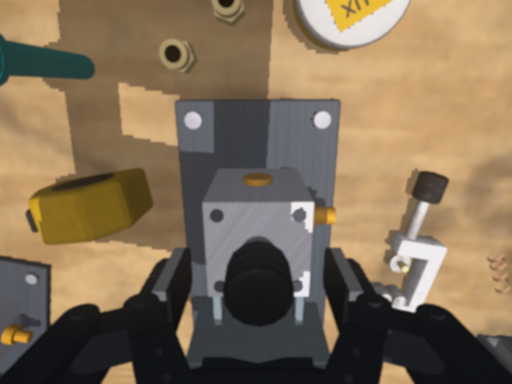

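Knob centre column is about 259 and the finger midline about 258, so it is centred. I close gently.

```bash
python3 -m creep '[{"x":0,"y":0,"z":0,"rx":0,"ry":0,"rz":0,"hand":40},{"x":0,"y":0,"z":0,"rx":0,"ry":0,"rz":0,"hand":34},{"x":0,"y":0,"z":0,"rx":0,"ry":0,"rz":0,"hand":28},{"x":0,"y":0,"z":0,"rx":0,"ry":0,"rz":0,"hand":26},{"x":0,"y":0,"z":0,"rx":0,"ry":0,"rz":0,"hand":20},{"x":0,"y":0,"z":0,"rx":0,"ry":0,"rz":0,"hand":20}]' 25; python3 loc.py
```

```text
clock: 7.08
eef_pos: [497.6, -82.5, 88.0]
tcp_rot: [-3.141, 0.001, -3.089]
contact_force: [-0.1, 0.8, 6.3]
opening: 0.342
grasp_force: 24.4
clock 7.075 TCP in pump [ 0.5  0.3 88. ] rot [-3.1413e+00  1.5000e-03 -3.0894e+00] F [-0.1  0.8  6.3] op 0.342 g 24.42711979150772 q [-0.17  0.36  2.01  0.    0.77 -1.79]
```

```bash
python3 -m creep '[{"x":0,"y":0,"z":-3,"rx":0,"ry":0,"rz":0,"hand":20},{"x":0,"y":0,"z":-4,"rx":0,"ry":0,"rz":0,"hand":20},{"x":0,"y":0,"z":-4,"rx":0,"ry":0,"rz":0,"hand":20},{"x":0,"y":0,"z":-4,"rx":0,"ry":0,"rz":0,"hand":20},{"x":0,"y":0,"z":0,"rx":0,"ry":0,"rz":0,"hand":20},{"x":0,"y":0,"z":0,"rx":0,"ry":0,"rz":0,"hand":20}]'; python3 loc.py
```

```text
clock: 7.82
eef_pos: [496.9, -82.5, 102.3]
tcp_rot: [-3.142, -0.0, -3.089]
contact_force: [0.1, 0.7, -2.0]
opening: 0.344
grasp_force: 24.9
clock 7.825 TCP in pump [ -0.3   0.4 102.3] rot [-3.1416e+00 -1.0000e-04 -3.0894e+00] F [ 0.1  0.7 -2. ] op 0.344 g 24.879924952983856 q [-0.17  0.34  2.   -0.    0.8  -1.79]
```

It holds the plunger's weight with almost no side force. Raising the remaining 30 mm.

```bash
python3 -m creep '[{"x":0,"y":0,"z":-4,"rx":0,"ry":0,"rz":0,"hand":20},{"x":0,"y":0,"z":-5,"rx":0,"ry":0,"rz":0,"hand":20},{"x":0,"y":0,"z":-5,"rx":0,"ry":0,"rz":0,"hand":20},{"x":0,"y":0,"z":-5,"rx":0,"ry":0,"rz":0,"hand":20},{"x":0,"y":0,"z":-5,"rx":0,"ry":0,"rz":0,"hand":20},{"x":0,"y":0,"z":-4,"rx":0,"ry":0,"rz":0,"hand":20},{"x":0,"y":0,"z":-2,"rx":0,"ry":0,"rz":0,"hand":20},{"x":0,"y":0,"z":0,"rx":0,"ry":0,"rz":0,"hand":20},{"x":0,"y":0,"z":0,"rx":0,"ry":0,"rz":0,"hand":20}]'; python3 loc.py; python3 - <<'E'
from h import *
import cv2
z=[]
for i in range(6):
    a=grab_frame('scene');z.append(sense()['eef_pos'][2])
print(np.round(z,1))
cv2.imwrite('pics/s5.png',a[:,:,::-1]);w=grab_frame('wrist')[:,:,::-1]
r=np.zeros((600,800,3),np.uint8);r[:500,:500]=cv2.resize(a[145:245,185:285,::-1],(500,500),interpolation=cv2.INTER_CUBIC)
r[:384,500:]=w[:,106:406];cv2.imwrite('pics/c5.png',r)
E
```

```text
clock: 8.95
eef_pos: [496.9, -82.5, 132.1]
tcp_rot: [3.142, -0.0, -3.089]
contact_force: [0.1, -0.1, -2.1]
opening: 0.34
grasp_force: 24.9
clock 8.95 TCP in pump [ -0.3   0.4 132.1] rot [ 3.1415e+00 -2.0000e-04 -3.0894e+00] F [ 0.1 -0.1 -2.1] op 0.34 g 24.882609844207764 q [-0.17  0.29  1.98  0.    0.87 -1.79]
[132.2 132.1 132.1 132.1 132.2 132.2]
```

View pics/c5.png

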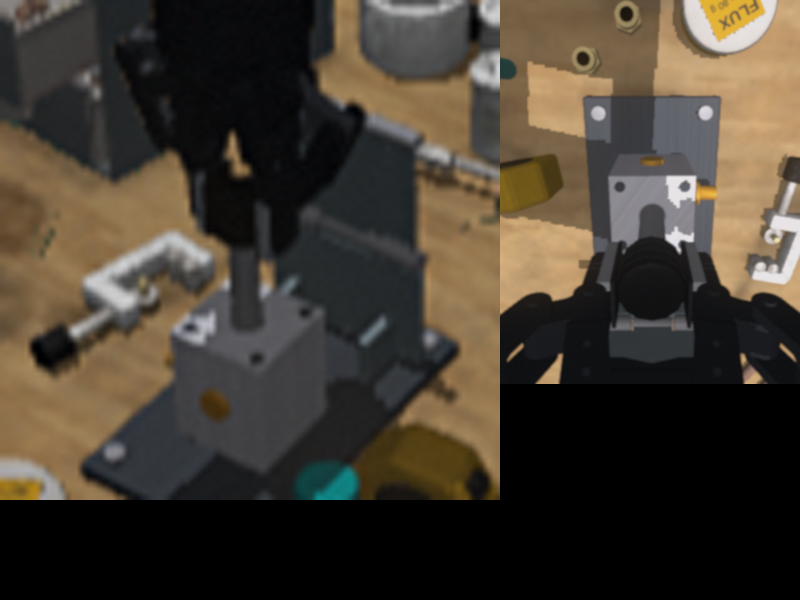

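The scene crop shows the rod out of the block, with the knob's lower rim at about y 240 and the bar's right end near (420,148). I compare these with the projection.

```bash
python3 - <<'E'
from h import *
c=get_calibration('scene');p=[496.8,-82.3,.0523]
q=lambda P:np.round((proj(c,T(p,P))-[185,145]+.4)*5,0)
th=np.linspace(0,2*np.pi,60)
for zt in(155,160,165,170):
    r=q([[15*np.cos(a),15*np.sin(a),zt-26] for a in th]);rod=q([[8*np.cos(a),8*np.sin(a),zt-26] for a in th])
    print(zt,'rim lowest',r[r[:,1].argmax()],'x',r[:,0].min(),r[:,0].max())
print('mouth',q([[0,0,80]]))
for f in(.12,.05,0,-.05):print(f,q([[88-80*np.sin(f),-48,80+80*np.cos(f)]]))
E
python3 - <<'E'
import cv2,numpy as np
g=cv2.cvtColor(cv2.imread('pics/s5.png'),cv2.COLOR_BGR2GRAY)
for u in (232,233,234,235): print(u,g[184:214,u])
print(g[165:182,264:274])
E
```

```text
155 rim lowest [236. 267.] x 213.0 274.0
160 rim lowest [235. 259.] x 213.0 274.0
165 rim lowest [241. 252.] x 212.0 273.0
170 rim lowest [241. 244.] x 212.0 273.0
mouth [[248. 323.]]
0.12 [[413. 152.]]
0.05 [[419. 146.]]
0 [[423. 142.]]
-0.05 [[428. 138.]]
232 [10 11 13 13 10 12 12 15 12 12 27 42 48 47 46 46 45 44 45 46 47 48 46 47
 46 47 52 74 91 90]
233 [ 9 11 11 13 12 13 13 13 12 13 26 46 54 52 52 52 53 52 51 51 51 52 51 52
 51 51 51 72 91 91]
234 [11 11 12 10 11  9 10 11 11 12 28 46 54 53 52 51 52 51 51 51 53 52 52 53
 52 52 50 72 91 90]
235 [ 9 14 17 15 14 14 14 14 12 15 30 49 49 47 47 47 46 47 48 48 48 48 50 51
 51 50 52 71 90 91]
[[128 125 123 118 117 120 122 121 119 120]
 [126 128 126 123 118 117 119 118 119 120]
 [130 128 124 120 118 117 116 115 118 120]
 [131 130 127 123 120 117 116 116 116 116]
 [127 122 122 127 126 122 120 117 115 114]
 [128 120 122 126 127 127 126 122 117 114]
 [121 125 129 127 118 111 127 123 119 116]
 [ 83  99 115 122  94  80 125 124 120 117]
 [ 46  58  76  84  60  85 135 128 123 122]
 [ 36  36  41  54  82 131 151 151 156 145]
 [ 36  36  34  46  98 137 156 175 184 174]
 [ 38  37  36  40  71  85 113 140 151 168]
 [ 37  37  38  45  80  84  65  60  80 118]
 [ 38  38  37  46  83  90  67  59  78  67]
 [ 38  37  37  39  52  60  54  61  84  66]
 [ 38  37  37  42  70  82  55  54  55  56]
 [ 38  37  37  46  82 109  85  81  54  53]]
```

Knob top is at about 165–167 mm and the flap at about 0.04 rad. The wrist side force is near zero, and the fingers hold the knob with nothing near the rest of the pump. Handing in.

```bash
python3 -c "
from rig import *
print(sign_off())"
```

```text
the job is handed in; nothing more can be done
None
```

I've handed the job in: by my image measurements the flap stands upright by itself at about 0.04 rad, and the knob is held with its top about 165–167 mm above the bench (target 165 mm), rod still in its bore; sign-off gave no verdict.

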